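# Set the swivel mitre fence to the red marker and clamp it

## Robot

A 6-joint arm with a two-finger parallel gripper is mounted at the origin on a cart in front of the work surface, level with it; the furniture and walls round the work are solid. World frame = base frame: x ahead of the robot, y to its left, z up, the work surface at z = 0. Lengths are in m, angles in degrees, forces in N, time in s.
With the tool pointing down it reaches from about 0.375 to 0.9 m from the base axis. Payload 3.1 kg.
Tool frame: the origin (TCP) lies on the centre line of the jaws, within the pads' length; the fingertips stand 19 mm ahead of it and the grasp point (between the pads) is the TCP; z points along the fingers, y is the direction in which the jaws open and shut (so a half turn about z gives the same grasp; the last joint's range is limited). The gripper opens to 87 mm and grips with 3 to 60 N. Pads are 19 mm wide; open, the fingers measure 117 mm over their backs; the gripper's body (75 mm by 190 mm) begins 51 mm behind the grasp point.
Start: joints at [-84.253, 30.224, 82.088, -0, 67.689, -10.227], TCP at [0.172, -0.601, 0.242] pointing down, gripper open.
Joint ranges: [-176.69, 176.69], [-43.24, 126.21], [12.49, 139.97], [-82, 262], [0, 151.66], [-163.58, 163.58]. Speed limits (degrees/s): [159.86, 159.86, 180, 180, 180, 180].

## Interface

Orientations are given as a 3x3 rotation matrix whose columns are the frame's x, y, z axes.
In Python, from rig import bot gives the robot as it stands.
- The arm moves only by the tool carry_out, never from a script. Its argument "targets" is a list of rows, each a list of 6 numbers: the shift along the tool's x, y, z each as a share of 200 mm, from -1 to 1, then the turn, a rotation vector about the tool's x, y, z each as a share of pi/2 rad, from -1 to 1. In form: [[dx, dy, dz, ax, ay, az], ...]. A call has 1 to 20 rows; each row is the pose to reach, as a shift and turn from the pose measured when the call began, along the tool's axes at that moment; what a row does not reach only later rows make up. A row lasts 1/8 s, in which the tool goes at most 62.5 mm and 10.7 degrees, less where a joint would pass 70% of its speed; a pose out of reach is approached as far as the arm can. A call with a number of a shift or a turn outside -1 to 1 is refused whole. A call with a gripper value outside its range is refused whole. "jaw" is the gripper's target within -1 to 1 (fully open at 1, half-way at 0, shut at -1), set as the call begins (left out, the last holds). The fingers move at their own pace and stop on an object; the grip force is fixed at half the most. Time passes only in rows, so rows that repeat a pose let the fingers close. It gives the time, the measured TCP pose, the force and the opening at its end, in the units of the state.
- bot.read_state(): the state, without advancing time (a new reading comes with each control period).
- bot.capture(name): name is "scene" or "top" or "wrist"; returns the picture (420x560x3 uint8, blue, green, red); there is no depth.
- bot.camera_info(name): a dict with "camera_matrix" (3x3 intrinsics, pixels), "k1" (the pictures are not rectified: a ray, as slopes to the right and down, at radius r is drawn at 1 + k1 r^2 times it, then the intrinsics apply), "view" (4x4, takes a point from world to camera coordinates); the wrist camera has in their place "mount" (4x4, takes a point from camera to tool coordinates, whose origin is the TCP and whose axes are the flange's). Camera axes: x right, y down, z forward; pixel columns grow to the right and rows downward; lengths in m; the calibration is good to about 2 mm. A picture is of the moment at which its call begins: read the wrist's pose just before it. camera_info takes no time and is no camera call.
- bot.hand_in(): hands the job in, once; it reports no verdict.
The state is a dict: "time_s": time; "joint_positions": joint angles; "qvel": joint speeds; "tau": joint torques, N m; "position": TCP position; "tcp_rot": TCP orientation; "force": force on the tool from outside, world axes, zero at the start; "moment": the same for the moment, N m; "opening": opening from 0.0 (shut) to 1.0 (fully open).
Only numpy, scipy, OpenCV 4.12 (cv2) and the standard library are available. Lean on these libraries where they do the work, as an engineer would, in place of code of your own. Each camera call takes 0.05 s, during which the arm holds its last target.

## Task

Set the swivel mitre fence on the worktop to its red marker: turn the yellow clamp knob well counter-clockwise to loosen it, swing the head (it has a black upright grip) until its white pointer stands over the red marker, not the blue one, then turn the knob back clockwise until it is fully tight. Let go and leave the fence clamped with its pointer over the red marker.

Things in the scene. Friction and masses are not known exactly. Their poses are not given: they have to be found in the camera images.
- clamp_knob (a joint): Yellow clamp knob of the swivel mitre fence, rad: 0 = fully tight (its stop; it starts here), grows counter-clockwise seen from above as it is loosened, to a stop at 1.2. Above about 0.4 the head swings freely; below that a washer clamps it, at 0 with about 3 N m. Turning it takes 0.2 to 0.3 N m; it stays where it is left.
- knob_grip (a point): Middle of the knob's bar, on the head's upright pivot axis, 80 mm above the worktop. The bar is 66 mm long along this point's x axis, 16 mm wide (y), 28 mm tall, its top 94 mm above the worktop; grip it across its width from above and turn it about the vertical. Its z axis points up. Under the bar a round hub 34 mm across, 52 to 68 mm above the worktop.
- post_grip (a point): Point to hold on the head's black upright grip, a round post 22 mm across with its top 91 mm above the worktop; this point is on its axis, 66 mm up, 95 mm from the pivot axis. It stands on the head's flat arm (top of its collar 34 mm above the worktop). When loosened the head takes under 2 N here, turns about the pivot axis and stays where it is left.
- pointer_tip (a point): Tip of the head's white pointer, 138 mm from the pivot axis on the same ray as the post, 26 mm above the worktop; it passes 7 mm above the markers. It starts near the middle of the scale, between the two markers, and can swing 0.95 rad either way from the middle.
- red_marker: Red round marker, 22 mm across, 5 mm high, fixed on the base's aluminium scale about 138 mm from the pivot axis; origin at the centre of its underside, 14 mm above the worktop. It lies about 0.67 rad to one side of the middle of the scale; a blue marker of the same shape lies on the other side. Which side is red varies.
- fixture: Grey fan-shaped base (156 mm radius, 12 mm thick, 20 mm at the hub), fixed to the worktop; origin on the pivot axis at worktop height, the middle of the scale lies along its -x axis, z up. Opposite the pointer the head carries a fence bar 150 mm long, its top 56 mm above the worktop, its ends 103 mm from the axis. A tall wall rack stands beyond x = 0.69 m for all y above -0.08 m.

How it is judged (in metres and radians):
On the way, in this order (a step that is already met when the one before it is completed fails the run):
1. the clamp knob is turned loose, with the pointer still away from the red marker (value of joint clamp_knob above 0.6 rad and horizontal distance between pointer_tip and red_marker above 0.03 m), for 0.1 s.
2. the loosened head is swung until its pointer stands over the red marker (value of joint clamp_knob above 0.5 rad and horizontal distance between pointer_tip and red_marker below 0.022 m), for 0.1 s.
At the end, for the whole second after the job is handed in: The pointer tip stands within 22 mm (horizontally) of the centre of the red marker and the clamp knob is tight (within 0.15 rad of its clockwise stop); everything released (value of joint clamp_knob below 0.15 rad and horizontal distance between pointer_tip and red_marker below 0.022 m); the robot touches nothing.
It also fails if it takes over 67 s, if anything falls off the work surface, if the arm or the gripper's body presses on something with over 40 N, if the wrist force passes 120 N, or if a joint passes its speed limit or range.

## Working session

There is one attempt and no reset: what is moved stays moved. The work goes in short steps, Python scripts to look and compute and a tool call to move; the robot and the scene stay as the last step left them, time stands still between calls to the robot, and variables do not carry over. Pictures are saved under pics/ and viewed, and the job is handed in when it is done.

Besides the shell and the picture viewer there is one more tool, called after "Request:" by a JSON object that holds its "name" and its "arguments". carry_out: Moves the arm, as the interface text tells. Shift numbers are shares of 200 mm and turn numbers shares of pi/2 rad, none past 1 either way. Its arguments: {"type":"object","properties":{"targets":{"type":"array"},"jaw":{"type":"number"}},"required":["targets"]}

```bash
ls; mkdir -p pics
python3 - <<'E'
from rig import bot
import cv2
s=bot.read_state();print(s)
for n in("scene","top","wrist"):
    im=bot.capture(n);cv2.imwrite(f"pics/{n}0.png",im)
    i=bot.camera_info(n);print(n,i)
E
```

```text
pics
{'time_s': 0.0, 'joint_positions': array([-8.42515297e+01,  3.02780713e+01,  8.21571604e+01, -1.77411012e-03,
        6.76902849e+01, -1.02280442e+01]), 'qvel': array([ 0.03179494, -0.01612727,  0.07824726,  0.00132908,  0.01817105,
       -0.03880815]), 'tau': array([-8.53185520e-04, -4.40046108e+01, -1.76593530e+01,  6.31885557e-02,
        5.84216556e-02, -1.70309236e-04]), 'position': array([ 0.17196767, -0.60014167,  0.2405769 ]), 'tcp_rot': array([[ 9.61371399e-01,  2.75254375e-01, -2.47923611e-04],
       [ 2.75254250e-01, -9.61369003e-01,  2.17679046e-03],
       [ 3.60825023e-04, -2.16094612e-03, -9.99997600e-01]]), 'force': array([-0.03706457, -0.20578621, -0.19665294]), 'moment': array([-0.00977235, -0.01837502, -0.00388723]), 'opening': 0.9987953646473957}
scene {'camera_matrix': array([[483.01435695,   0.        , 283.46297579],
       [  0.        , 483.01435695, 216.6957474 ],
       [  0.        ,   0.        ,   1.        ]]), 'k1': -0.1455128000855115, 'view': array([[-0.80380836, -0.59476571, -0.01207766,  0.62144429],
       [-0.23942476,  0.34202764, -0.9086
[... 459 characters left out ...]
2659,  0.48530225],
       [ 0.1016899 ,  0.01781164, -0.99465668,  0.88707365],
       [ 0.        ,  0.        ,  0.        ,  1.        ]])}
wrist {'camera_matrix': array([[299.55142918,   0.        , 285.31490245],
       [  0.        , 299.55142918, 210.79216827],
       [  0.        ,   0.        ,   1.        ]]), 'k1': -0.0502357895002917, 'mount': array([[ 7.62377193e-05, -9.63260570e-01, -2.68568554e-01,
         7.40879532e-02],
       [ 9.99999941e-01, -1.64410285e-05,  3.42835034e-04,
         5.60497501e-04],
       [-3.34655013e-04, -2.68568564e-01,  9.63260512e-01,
        -1.43135129e-01],
       [ 0.00000000e+00,  0.00000000e+00,  0.00000000e+00,
         1.00000000e+00]])}
```

View pics/top0.png

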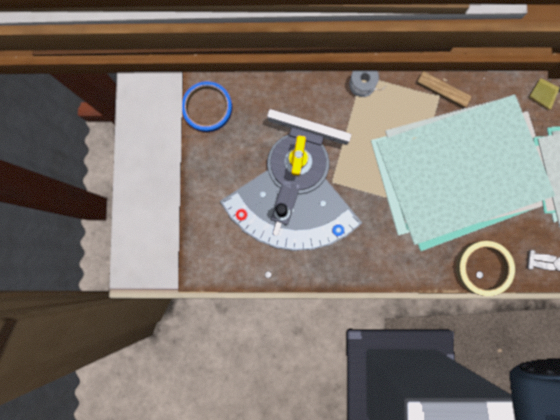

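View pics/scene0.png

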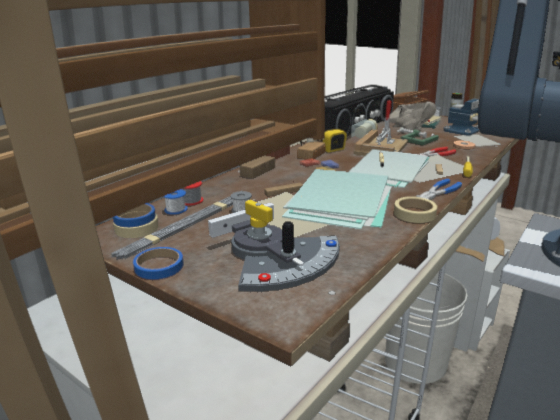

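```bash
cat > h.py <<'E'
import numpy as np, cv2
from rig import bot
def ray(n,uv,T=None):
    i=bot.camera_info(n);K=i["camera_matrix"];k=i["k1"]
    p=cv2.undistortPoints(np.array([[uv]],float),K,np.array([k,0,0,0.]))[0,0]
    d=np.array([p[0],p[1],1.])
    if n=="wrist":
        M=T@i["mount"]; return M[:3,3],M[:3,:3]@d
    V=i["view"];R=V[:3,:3];return -R.T@V[:3,3],R.T@d
def atz(n,uv,z,T=None):
    o,d=ray(n,uv,T);return o+d*(z-o[2])/d[2]
def pose():
    s=bot.read_state();T=np.eye(4);T[:3,:3]=s["tcp_rot"];T[:3,3]=s["position"];return s,T
def blob(im,lo,hi,box=None,amin=8):
    h=cv2.cvtColor(im,cv2.COLOR_BGR2HSV);m=cv2.inRange(h,np.array(lo),np.array(hi))
    if box: 
        q=np.zeros_like(m);x0,y0,x1,y1=box;q[y0:y1,x0:x1]=m[y0:y1,x0:x1];m=q
    n,l,st,c=cv2.connectedComponentsWithStats(m)
    return [(st[i,4],c[i].round(2),st[i,:4]) for i in range(1,n) if st[i,4]>=amin],l
E
python3 - <<'E'
from h import *
im=cv2.imread("pics/top0.png")
for nm,lo,hi in(("red",(0,150,80),(6,255,255)),("blue",(100,150,80),(125,255,255)),("yel",(22,180,120),(34,255,255))):
    print(nm,blob(im,lo,hi,(200,80,380,260))[0])
cv2.imwrite("pics/topz.png",cv2.resize(im[90:260,205:375],None,fx=3.5,fy=3.5,interpolation=cv2.INTER_CUBIC))
E
```

```text
red [(np.int32(45), array([241.22, 214.49]), array([237, 210,  10,  10], dtype=int32))]
blue [(np.int32(265), array([218.18, 110.5 ]), array([200,  82,  32,  50], dtype=int32)), (np.int32(53), array([337.53, 229.81]), array([333, 225,  11,  11], dtype=int32))]
yel [(np.int32(369), array([298.11, 155.66]), array([290, 136,  17,  39], dtype=int32))]
```

View pics/topz.png

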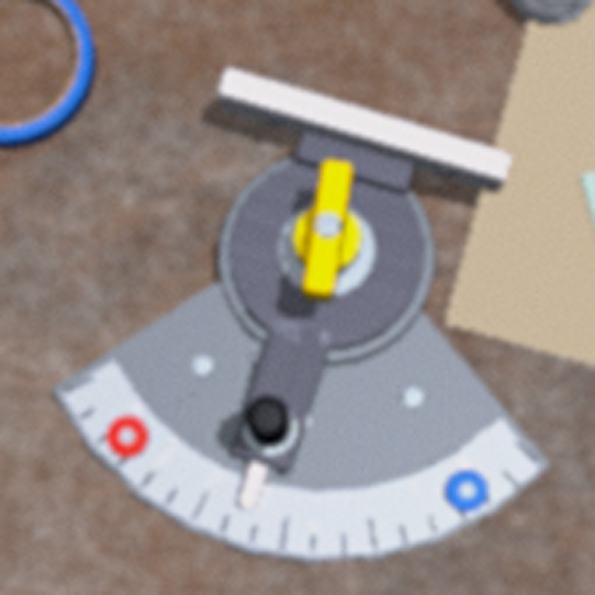

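Run:
```python
from h import *
t=lambda u,v,z:atz("top",(u,v),z)
z=lambda a,b:(205+a/3.5,90+b/3.5)
knob=t(*z(327,226),.094);post=t(*z(268,415),.091);tip=t(*z(250,506),.026)
red=t(241.2,214.5,.019);blue=t(337.5,229.8,.019)
a=t(*z(340,160),.094);b=t(*z(318,294),.094)
print("knob",knob,(a+b)/2,"post",post,"tip",tip,"red",red,"blue",blue,ray("top",(1,1))[0])
# pivot: distances
P=knob
for n,p in(("post",post),("tip",tip),("red",red),("blue",blue)):
    d=(p-P)[:2];print(n,np.hypot(*d),np.degrees(np.arctan2(d[1],d[0])))
d=a-b;print("bar deg",np.degrees(np.arctan2(d[1],d[0])),np.hypot(*d[:2]))
# pivot from red/blue circle: 
from scipy.optimize import least_squares
f=lambda p:[np.hypot(*(red[:2]-p))-.138,np.hypot(*(blue[:2]-p))-.138,np.hypot(*(tip[:2]-p))-.138,np.hypot(*(post[:2]-p))-.095,*(knob[:2]-p)]
r=least_squares(f,knob[:2]);print(r.x,r.fun)
```

```text
knob [0.57143128 0.35170724 0.094     ] [0.57107829 0.35073747 0.094     ] post [0.48155439 0.3794559  0.091     ] tip [0.44226264 0.38988538 0.026     ] red [0.47846107 0.45335423 0.019     ] blue [0.45134942 0.28148659 0.019     ] [0.39146374 0.35987038 0.9383051 ]
post 0.09406297802369873 162.8424077621628
tip 0.13469264736746314 163.53399390938299
red 0.13775185068921555 132.44722299986805
blue 0.13910640434303576 -149.6820502393838
bar deg -9.17297300577886 0.06547846748463973
[0.57212204 0.35092803] [ 7.93025119e-04  1.31309503e-03 -2.42294067e-03 -4.55999572e-05
 -6.90757183e-04  7.79203863e-04]
```

```bash
cat >> h.py <<'E'
from scipy.spatial.transform import Rotation as Ro
def row(p,yaw,T=None,verbose=True):
    """row to reach world position p, tool down with tool x at yaw deg"""
    s,T0=pose()
    if T is None:T=T0
    c,n=np.cos(np.radians(yaw)),np.sin(np.radians(yaw))
    R=np.array([[c,n,0],[n,-c,0],[0,0,-1.]])
    d=T[:3,:3].T@(np.array(p)-T[:3,3])/.2
    w=Ro.from_matrix(T[:3,:3].T@R).as_rotvec()/(np.pi/2)
    r=np.r_[d,w]
    if verbose:print(np.round(r,3).tolist())
    return r
def stat():
    s,T=pose();print("t",round(s["time_s"],2),"p",s["position"].round(4),"yaw",round(np.degrees(np.arctan2(T[1,0],T[0,0])),2),"F",s["force"].round(1),"M",s["moment"].round(2),"op",round(s["opening"],3),"j",s["joint_positions"].round(0))
E
python3 - <<'E'
from h import *
stat();row((.35,-.45,.24),50)
E
```

```text
t 0.15 p [ 0.172  -0.6003  0.2408] yaw 15.97 F [-0.5  0.5 -0.5] M [0.04 0.04 0.03] op 1.0 j [-84.  30.  82.   0.  68. -10.]
[1.063, -0.478, 0.005, -0.001, -0.0, -0.378]
```

Request:
{"name": "carry_out", "arguments": {"targets": [[0.25,-0.12,0,0,0,-0.1],[0.5,-0.24,0,0,0,-0.2],[0.75,-0.36,0,0,0,-0.3],[0.98,-0.46,0,0,0,-0.4],[0.98,-0.46,0,0,0,-0.4]]}}

```text
time_s: 0.78
position: [0.3372, -0.4549, 0.2408]
tcp_rot: [[0.612, 0.791, -0.0], [0.791, -0.612, 0.003], [0.003, -0.002, -1.0]]
force: [-0.7, -0.8, -0.1]
opening: 1.001
```

Run:
```python
from h import *
stat();row((.45,-.27,.24),88)
```

```text
t 0.78 p [ 0.3372 -0.4549  0.2408] yaw 52.27 F [-0.7 -0.8 -0.1] M [-0.04 -0.03  0.03] op 1.001 j [-65.  26.  91.   0.  64. -27.]
[1.076, -0.12, 0.007, -0.001, -0.002, -0.397]
```

Request:
{"name": "carry_out", "arguments": {"targets": [[0.25,-0.03,0,0,0,-0.1],[0.5,-0.06,0,0,0,-0.2],[0.75,-0.1,0,0,0,-0.3],[0.98,-0.12,0,0,0,-0.4],[0.98,-0.12,0,0,0,-0.4]]}}

```text
time_s: 1.4
position: [0.4387, -0.2835, 0.2412]
tcp_rot: [[0.028, 1.0, -0.001], [1.0, -0.028, 0.004], [0.004, -0.001, -1.0]]
force: [-0.5, -0.7, -0.6]
opening: 1.002
```

Run:
```python
from h import *
stat();row((.47,-.1,.24),115)
```

```text
t 1.4 p [ 0.4387 -0.2835  0.2412] yaw 88.42 F [-0.5 -0.7 -0.6] M [-0.05 -0.1   0.02] op 1.002 j [-45.  22.  97.   0.  61. -44.]
[0.922, 0.131, 0.01, 0.0, -0.003, -0.295]
```

Request:
{"name": "carry_out", "arguments": {"targets": [[0.25,0.03,0,0,0,-0.1],[0.5,0.06,0,0,0,-0.2],[0.75,0.08,0,0,0,-0.3],[0.98,0.1,0,0,0,-0.35],[0.98,0.1,0,0,0,-0.35]]}}

```text
time_s: 2.02
position: [0.4637, -0.0872, 0.2419]
tcp_rot: [[-0.5, 0.866, -0.002], [0.866, 0.5, 0.004], [0.004, 0.001, -1.0]]
force: [0.0, -0.2, 0.9]
opening: 1.004
```

Run:
```python
from h import *
stat();row((.48,.09,.24),145)
```

```text
t 2.02 p [ 0.4637 -0.0872  0.2419] yaw 119.99 F [ 0.  -0.2  0.9] M [ 0.01 -0.1  -0.02] op 1.004 j [-24.  18. 103.   0.  58. -54.]
[0.727, 0.513, 0.013, 0.001, -0.003, -0.278]
```

Request:
{"name": "carry_out", "arguments": {"targets": [[0.2,0.14,0,0,0,-0.1],[0.4,0.28,0,0,0,-0.2],[0.6,0.42,0,0,0,-0.3],[0.8,0.56,0,0,0,-0.35],[0.8,0.56,0,0,0,-0.35]]}}

```text
time_s: 2.65
position: [0.4818, 0.1079, 0.2427]
tcp_rot: [[-0.879, 0.476, -0.0], [0.476, 0.879, 0.004], [0.002, 0.003, -1.0]]
force: [-0.3, -0.1, -0.6]
opening: 1.001
```

Run:
```python
from h import *
stat();row((.53,.25,.24),170)
```

```text
t 2.65 p [0.4818 0.1079 0.2427] yaw 151.54 F [-0.3 -0.1 -0.6] M [-0.02 -0.16  0.02] op 1.001 j [ -0.  20. 100.   0.  59. -62.]
[0.127, 0.739, 0.016, 0.002, -0.001, -0.205]
```

Request:
{"name": "carry_out", "arguments": {"targets": [[0.03,0.25,0,0,0,-0.08],[0.06,0.5,0,0,0,-0.15],[0.1,0.75,0,0,0,-0.2],[0.12,0.98,0,0,0,-0.2],[0.12,0.98,0,0,0,-0.2]]}}

```text
time_s: 3.28
position: [0.557, 0.2914, 0.2429]
tcp_rot: [[-0.983, 0.183, 0.002], [0.183, 0.983, 0.003], [-0.001, 0.004, -1.0]]
force: [0.0, -1.3, -0.5]
opening: 0.997
```

Run:
```python
from h import *
stat();row((.571,.351,.20),171)
im=bot.capture("wrist");cv2.imwrite("pics/w1.png",im)
```

```text
t 3.27 p [0.557  0.2914 0.2429] yaw 169.47 F [ 0.  -1.3 -0.5] M [ 0.09 -0.14  0.01] op 0.997 j [ 17.  30.  82.   0.  68. -62.]
[-0.014, 0.305, 0.216, 0.002, 0.001, -0.017]
```

View pics/w1.png

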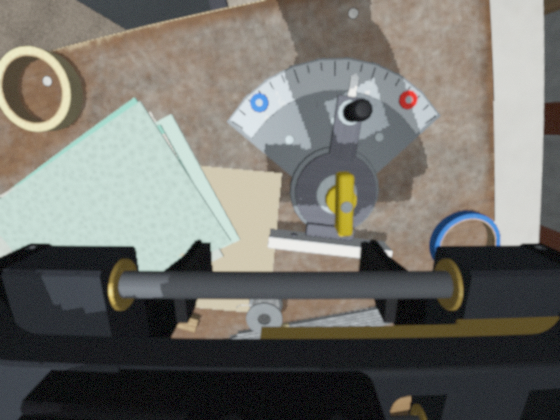

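Request:
{"name": "carry_out", "arguments": {"targets": [[-0.005,0.15,0.08,0,0,-0.01],[-0.014,0.305,0.14,0,0,-0.017],[-0.014,0.305,0.14,0,0,-0.017],[-0.014,0.305,0.14,0,0,-0.017]]}}

```text
time_s: 3.82
position: [0.57, 0.3469, 0.2147]
tcp_rot: [[-0.987, 0.16, -0.001], [0.16, 0.987, 0.001], [0.001, 0.0, -1.0]]
force: [0.0, -0.1, -0.1]
opening: 0.998
```

Run:
```python
from h import *
stat();s,T=pose()
im=bot.capture("wrist");cv2.imwrite("pics/w2.png",im)
cv2.imwrite("pics/w2z.png",cv2.resize(im[20:250,150:430],None,fx=2.5,fy=2.5,interpolation=cv2.INTER_CUBIC))
np.save("T2.npy",T)
```

```text
t 3.83 p [0.57   0.3469 0.2147] yaw 170.82 F [ 0.  -0.1 -0.1] M [ 0.06 -0.08 -0.01] op 0.998 j [ 22.  35.  77.   0.  68. -59.]
```

View pics/w2z.png

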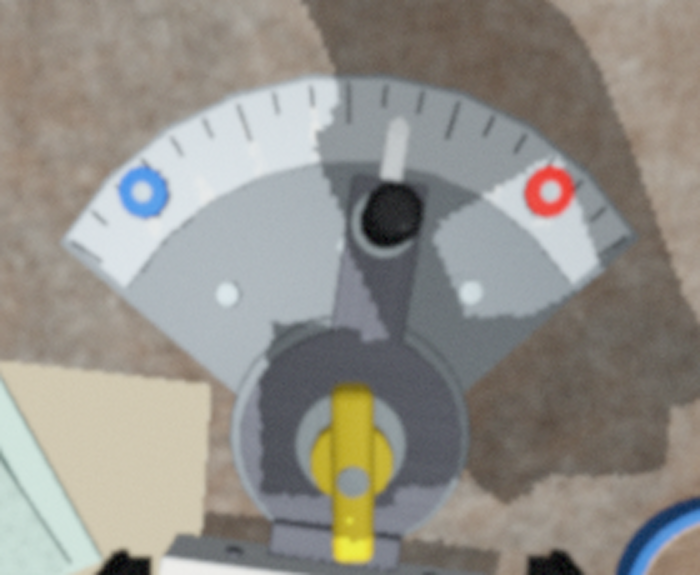

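Run:
```python
from h import *
T=np.load("T2.npy")
f=lambda a,b,z:atz("wrist",(150+a/2.5,20+b/2.5),z,T)
knob=f(352,482,.094);post=f(393,207,.091);tip=f(400,120,.026);red=f(549,191,.019);blue=f(143,191,.019)
for n,p in zip("knob post tip red blue".split(),(knob,post,tip,red,blue)):
    d=p[:2]-np.array([.572,.351]);print(n,p.round(4),np.hypot(*d).round(4),np.degrees(np.arctan2(d[1],d[0])).round(2))
print(f(352,395,.094),f(352,540,.094))
row((.5715,.351,.12),171);row((.5715,.351,.091),171);stat()
```

```text
knob [0.5734 0.3512 0.094 ] 0.0014 7.93
post [0.4809 0.3798 0.091 ] 0.0955 162.45
tip [0.4432 0.3928 0.026 ] 0.1354 162.01
red [0.48   0.4528 0.019 ] 0.1373 132.11
blue [0.4522 0.2808 0.019 ] 0.1388 -149.64
[0.54168126 0.3561707  0.094     ] [0.59574822 0.34770571 0.094     ]
[-0.004, 0.02, 0.476, 0.001, -0.0, -0.002]
[-0.005, 0.02, 0.621, 0.001, -0.0, -0.002]
t 3.88 p [0.57   0.3471 0.2151] yaw 170.82 F [ 0.2  0.4 -0.1] M [ 0.09 -0.18 -0.02] op 0.999 j [ 22.  35.  77.   0.  68. -59.]
```

Request:
{"name": "carry_out", "arguments": {"targets": [[-0.006,0.02,0.2,0,0,0],[-0.01,0.02,0.4,0,0,0],[-0.011,0.02,0.55,0,0,0],[-0.011,0.02,0.62,0,0,0],[-0.011,0.02,0.62,0,0,0],[-0.011,0.02,0.62,0,0,0]], "jaw": 0}}

```text
time_s: 4.62
position: [0.5739, 0.351, 0.0928]
tcp_rot: [[-0.987, 0.16, 0.002], [0.16, 0.987, 0.002], [-0.002, 0.003, -1.0]]
force: [-0.3, -0.1, 0.2]
opening: 0.512
```

Run:
```python
from h import *
stat();row((.5725,.351,.091),171)
```

```text
t 4.62 p [0.5739 0.351  0.0928] yaw 170.8 F [-0.3 -0.1  0.2] M [ 0.04 -0.19  0.02] op 0.512 j [ 22.  44.  81.   0.  55. -59.]
[0.007, -0.001, 0.009, 0.002, 0.001, -0.002]
```

Request:
{"name": "carry_out", "arguments": {"targets": [[0.007,0,0.008,0,0,0],[0.007,0,0.008,0,0,0],[0.007,0,0.008,0,0,0],[0.007,0,0.008,0,0,0],[0.007,0,0.008,0,0,0],[0.007,0,0.008,0,0,0]], "jaw": -1}}

```text
time_s: 5.38
position: [0.5727, 0.3516, 0.0914]
tcp_rot: [[-0.987, 0.16, 0.003], [0.16, 0.987, 0.003], [-0.002, 0.003, -1.0]]
force: [-0.8, 1.1, 1.6]
opening: 0.181
```

Run:
```python
from h import *
stat()
```

```text
t 5.38 p [0.5727 0.3516 0.0914] yaw 170.82 F [-0.8  1.1  1.6] M [ 0.18 -0.07  0.22] op 0.181 j [ 22.  44.  81.   0.  54. -59.]
```

Request:
{"name": "carry_out", "arguments": {"targets": [[0,0,0,0,0,-0.05],[0,0,0,0,0,-0.1],[0,0,0,0,0,-0.15],[0,0,0,0,0,-0.2],[0,0,0,0,0,-0.25],[0,0,0,0,0,-0.3],[0,0,0,0,0,-0.35],[0,0,0,0,0,-0.4],[0,0,0,0,0,-0.45],[0,0,0,0,0,-0.5],[0,0,0,0,0,-0.55],[0,0,0,0,0,-0.58],[0,0,0,0,0,-0.58],[0,0,0,0,0,-0.58]]}}

```text
time_s: 7.12
position: [0.5725, 0.3519, 0.0914]
tcp_rot: [[-0.732, -0.682, 0.003], [-0.682, 0.732, 0.003], [-0.004, 0.001, -1.0]]
force: [0.2, 1.5, 1.3]
opening: 0.181
```

Run:
```python
from h import *
stat()
im=bot.capture("wrist");cv2.imwrite("pics/w3.png",im)
im=bot.capture("scene");cv2.imwrite("pics/s3.png",cv2.resize(im[180:310,200:370],None,fx=4,fy=4))
```

```text
t 7.12 p [0.5725 0.3519 0.0914] yaw -137.02 F [0.2 1.5 1.3] M [0.57 0.13 0.01] op 0.181 j [  22.   44.   81.    0.   54. -111.]
```

View pics/w3.png

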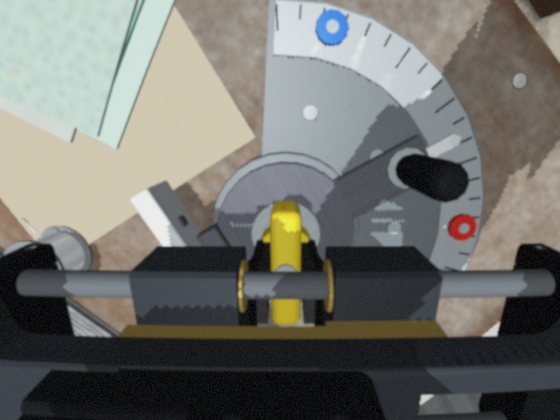

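View pics/s3.png

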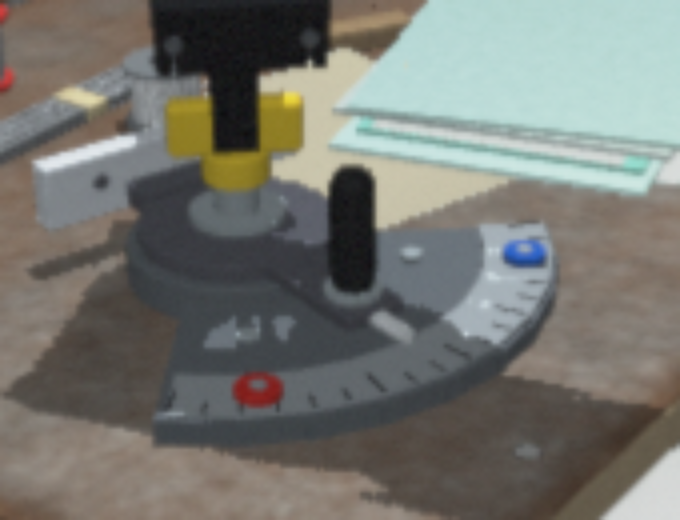

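Run:
```python
from h import *
s,T=pose()
for n,uv,z in(("tip",(459,138),.026),("red",(462,228),.019),("blue",(332,27),.019),("collar",(410,168),.034)):
    p=atz("wrist",uv,z,T);d=p[:2]-np.array([.5725,.351]);print(n,p.round(4),np.hypot(*d).round(4),np.degrees(np.arctan2(d[1],d[0])).round(2))
```

```text
tip [0.4425 0.3933 0.026 ] 0.1367 161.99
red [0.4806 0.452  0.019 ] 0.1365 132.28
blue [0.4526 0.2803 0.019 ] 0.1392 -149.49
collar [0.4814 0.3808 0.034 ] 0.0959 161.92
```

Request:
{"name": "carry_out", "arguments": {"targets": [[0,0,0,0,0,0],[0,0,0,0,0,0],[0,0,0,0,0,0],[0,0,-0.1,0,0,0],[0,0,-0.25,0,0,0],[0,0,-0.3,0,0,0],[0,0,-0.3,0,0,0]], "jaw": 0}}

```text
time_s: 8.1
position: [0.573, 0.352, 0.153]
tcp_rot: [[-0.731, -0.682, 0.005], [-0.682, 0.731, 0.004], [-0.007, -0.001, -1.0]]
force: [-0.3, 0.4, -0.7]
opening: 0.494
```

Run:
```python
from h import *
stat();row((.4815,.380,.15),162)
im=bot.capture("wrist");cv2.imwrite("pics/w4.png",im)
```

```text
t 8.1 p [0.573 0.352 0.153] yaw -137.01 F [-0.3  0.4 -0.7] M [ 0.15 -0.06  0.02] op 0.494 j [  22.   39.   79.    0.   61. -111.]
[0.239, 0.415, 0.013, 0.002, 0.004, 0.678]
```

View pics/w4.png

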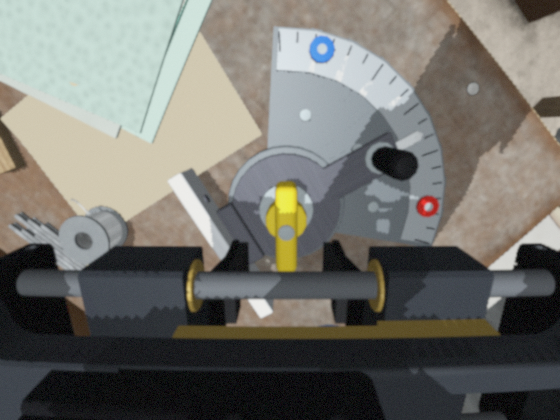

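Request:
{"name": "carry_out", "arguments": {"targets": [[0.06,0.1,0,0,0,0.11],[0.12,0.2,0,0,0,0.22],[0.18,0.3,0,0,0,0.33],[0.239,0.415,0,0,0,0.44],[0.239,0.415,0,0,0,0.55],[0.239,0.415,0,0,0,0.678],[0.239,0.415,0,0,0,0.678],[0.239,0.415,0,0,0,0.678]]}}

```text
time_s: 9.15
position: [0.4804, 0.3795, 0.1509]
tcp_rot: [[-0.952, 0.307, 0.002], [0.307, 0.952, 0.003], [-0.001, 0.003, -1.0]]
force: [0.1, -0.6, 0.3]
opening: 0.499
```

Run:
```python
from h import *
stat();row((.4815,.380,.068),162)
```

```text
t 9.15 p [0.4804 0.3795 0.1509] yaw 162.11 F [ 0.1 -0.6  0.3] M [ 0.09 -0.11 -0.02] op 0.499 j [ 28.  36.  89.   0.  56. -44.]
[-0.004, 0.003, 0.414, 0.002, 0.001, 0.001]
```

Request:
{"name": "carry_out", "arguments": {"targets": [[-0.004,0.003,0.12,0,0,0],[-0.004,0.003,0.26,0,0,0],[-0.004,0.003,0.38,0,0,0],[-0.004,0.003,0.42,0,0,0],[-0.004,0.003,0.42,0,0,0]]}}

```text
time_s: 9.78
position: [0.4813, 0.3799, 0.0665]
tcp_rot: [[-0.952, 0.307, 0.001], [0.307, 0.952, 0.002], [-0.0, 0.002, -1.0]]
force: [0.2, 0.6, 0.3]
opening: 0.498
```

Request:
{"name": "carry_out", "arguments": {"targets": [[0,0,0,0,0,0],[0,0,0,0,0,0],[0,0,0,0,0,0],[0,0,0,0,0,0],[0,0,0,0,0,0]], "jaw": -1}}

```text
time_s: 10.4
position: [0.4817, 0.3801, 0.0672]
tcp_rot: [[-0.952, 0.307, 0.002], [0.307, 0.952, 0.003], [-0.001, 0.003, -1.0]]
force: [-0.6, -0.1, 4.5]
opening: 0.244
```

Run:
```python
from h import *
stat()
s,T=pose()
C=np.array([.5725,.351]);p=T[:3,3]
r=np.hypot(*(p[:2]-C));a0=np.degrees(np.arctan2(*(p[:2]-C)[::-1]));print(r,a0)
y0=np.degrees(np.arctan2(T[1,0],T[0,0]))
for a in np.linspace(a0,132.3,11)[1:]:
    t=np.radians(a);row((C[0]+r*np.cos(t),C[1]+r*np.sin(t),p[2]),y0+a-a0)
```

```text
t 10.4 p [0.4817 0.3801 0.0672] yaw 162.15 F [-0.6 -0.1  4.5] M [ 0.07 -0.02 -0.01] op 0.244 j [ 28.  43.  91.   0.  46. -44.]
0.0953554288891149 162.21682834035593
[-0.001, 0.025, 0.0, 0.002, 0.001, 0.033]
[-0.003, 0.05, 0.0, 0.002, 0.001, 0.066]
[-0.006, 0.074, 0.0, 0.002, 0.0, 0.1]
[-0.01, 0.099, 0.0, 0.002, 0.0, 0.133]
[-0.016, 0.123, 0.0, 0.002, 0.0, 0.166]
[-0.023, 0.147, 0.0, 0.002, 0.0, 0.199]
[-0.031, 0.17, 0.001, 0.002, 0.0, 0.233]
[-0.041, 0.193, 0.001, 0.002, 0.0, 0.266]
[-0.051, 0.216, 0.001, 0.002, 0.0, 0.299]
[-0.063, 0.238, 0.001, 0.002, 0.0, 0.332]
```

Request:
{"name": "carry_out", "arguments": {"targets": [[-0.001,0.025,0,0,0,0.033],[-0.003,0.05,0,0,0,0.066],[-0.006,0.074,0,0,0,0.1],[-0.01,0.099,0,0,0,0.133],[-0.016,0.123,0,0,0,0.166],[-0.023,0.147,0,0,0,0.199],[-0.031,0.17,0,0,0,0.233],[-0.041,0.193,0,0,0,0.266],[-0.051,0.216,0,0,0,0.299],[-0.063,0.238,0,0,0,0.332],[-0.063,0.238,0,0,0,0.332],[-0.063,0.238,0,0,0,0.332],[-0.063,0.238,0,0,0,0.332]]}}

```text
time_s: 12.02
position: [0.5081, 0.4215, 0.0672]
tcp_rot: [[-0.673, 0.74, 0.002], [0.74, 0.673, 0.003], [0.001, 0.003, -1.0]]
force: [-0.1, 0.3, 0.6]
opening: 0.244
```

Run:
```python
from h import *
stat()
im=bot.capture("wrist");cv2.imwrite("pics/w5.png",im)
im=bot.capture("scene");cv2.imwrite("pics/s5.png",cv2.resize(im[180:310,200:370],None,fx=4,fy=4))
```

```text
t 12.03 p [0.5081 0.4215 0.0672] yaw 132.29 F [-0.1  0.3  0.6] M [ 0.15 -0.12 -0.07] op 0.244 j [ 30.  45.  84.   0.  51. -12.]
```

View pics/w5.png

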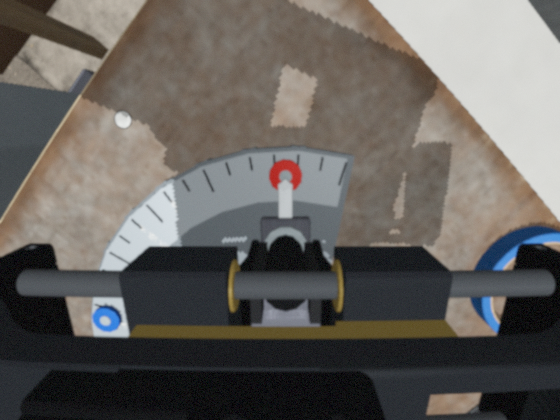

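View pics/s5.png

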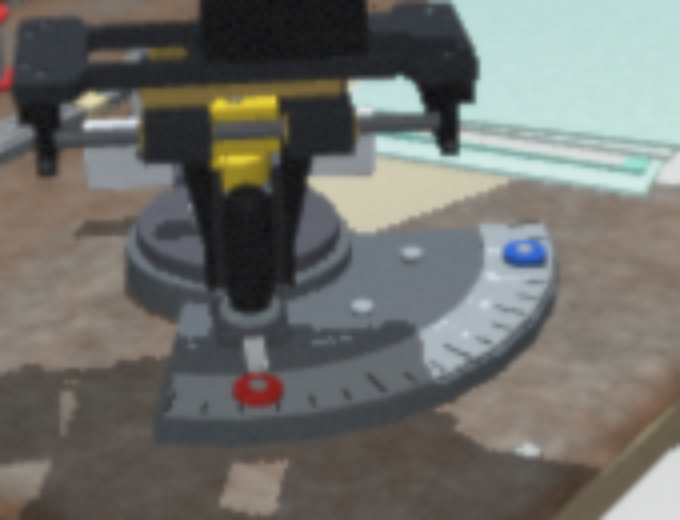

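Request:
{"name": "carry_out", "arguments": {"targets": [[0,0,0,0,0,0],[0,0,0,0,0,0],[0,0,0,0,0,0],[0,0,-0.12,0,0,0],[0,0,-0.3,0,0,0],[0,0,-0.42,0,0,0],[0,0,-0.42,0,0,0]], "jaw": 0}}

```text
time_s: 13.0
position: [0.5093, 0.4221, 0.1535]
tcp_rot: [[-0.673, 0.74, 0.006], [0.74, 0.673, 0.005], [-0.0, 0.008, -1.0]]
force: [0.4, -0.3, -0.6]
opening: 0.499
```

Run:
```python
from h import *
stat();row((.5725,.351,.155),193)
```

```text
t 13.0 p [0.5093 0.4221 0.1535] yaw 132.29 F [ 0.4 -0.3 -0.6] M [ 0.05 -0.15  0.03] op 0.499 j [ 30.  39.  81.   0.  60. -12.]
[-0.476, -0.005, -0.007, 0.005, 0.003, -0.675]
```

Request:
{"name": "carry_out", "arguments": {"targets": [[-0.12,0,0,0,0,-0.11],[-0.24,0,0,0,0,-0.22],[-0.36,0,0,0,0,-0.33],[-0.476,-0.005,0,0,0,-0.44],[-0.476,-0.005,0,0,0,-0.55],[-0.476,-0.005,0,0,0,-0.675],[-0.476,-0.005,0,0,0,-0.675],[-0.476,-0.005,0,0,0,-0.675]]}}

```text
time_s: 14.0
position: [0.5721, 0.3508, 0.1525]
tcp_rot: [[-0.975, -0.223, 0.005], [-0.223, 0.975, 0.005], [-0.005, 0.003, -1.0]]
force: [-1.2, 0.5, -0.6]
opening: 0.501
```

Run:
```python
from h import *
stat();s,T=pose();np.save("T6.npy",T)
im=bot.capture("wrist");cv2.imwrite("pics/w6.png",im)
row((.5725,.351,.0912),193)
```

```text
t 14.0 p [0.5721 0.3508 0.1525] yaw -167.11 F [-1.2  0.5 -0.6] M [ 0.11 -0.13  0.  ] op 0.501 j [ 22.  39.  80.   0.  61. -81.]
[0.0, -0.001, 0.308, 0.002, 0.004, -0.001]
```

View pics/w6.png

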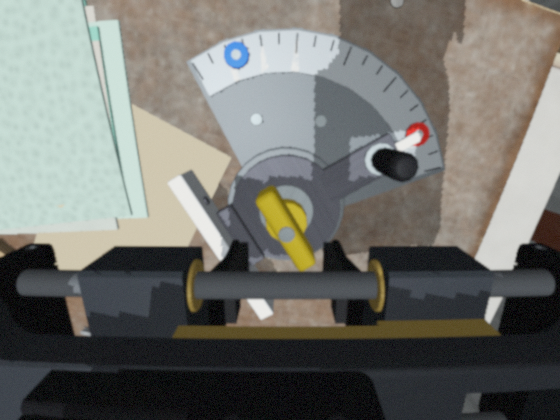

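Run:
```python
from h import *
T=np.load("T6.npy");im=cv2.imread("pics/w6.png")
b,l=blob(im,(20,150,90),(35,255,255),(230,170,340,290),60)
print(b)
cv2.imwrite("pics/w6z.png",cv2.resize(im[170:290,220:340],None,fx=5,fy=5,interpolation=cv2.INTER_CUBIC))
```

```text
[(np.int32(2180), array([286.55, 224.9 ]), array([256, 187,  59,  85], dtype=int32))]
```

View pics/w6z.png

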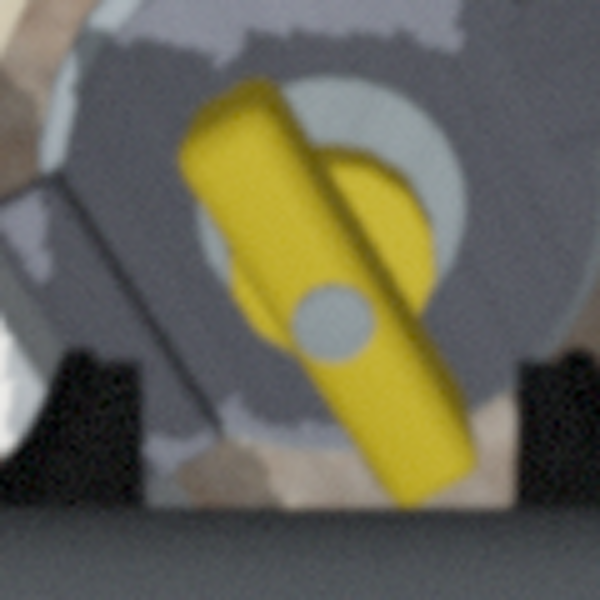

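Run:
```python
from h import *
T=np.load("T6.npy")
f=lambda a,b:atz("wrist",(220+a/5,170+b/5),.094,T)
for a,b in(((182,158),(405,500)),((262,85),(470,450))):
    d=f(*a)-f(*b);print(np.degrees(np.arctan2(d[1],d[0]))%360,np.hypot(*d[:2]))
c=f(334,322);print(c)
```

```text
224.08297623247117 0.06113804788650213
221.64189129079193 0.062143171395835875
[0.57319188 0.35177987 0.094     ]
```

Request:
{"name": "carry_out", "arguments": {"targets": [[0,0,0,0,0,-0.11],[0,0,0,0,0,-0.22],[0,0,0,0,0,-0.33],[0,0,0.08,0,0,-0.33],[0,0,0.2,0,0,-0.33],[0,0,0.3,0,0,-0.33],[0,0,0.308,0,0,-0.33],[0,0,0.308,0,0,-0.33]]}}

```text
time_s: 15.05
position: [0.5727, 0.3513, 0.091]
tcp_rot: [[-0.736, -0.677, 0.005], [-0.677, 0.736, 0.005], [-0.007, 0.0, -1.0]]
force: [-0.5, -0.1, 0.0]
opening: 0.5
```

Request:
{"name": "carry_out", "arguments": {"targets": [[0,0,0,0,0,0],[0,0,0,0,0,0],[0,0,0,0,0,0],[0,0,0,0,0,0],[0,0,0,0,0,0],[0,0,0,0,0,0]], "jaw": -1}}

```text
time_s: 15.8
position: [0.5725, 0.3518, 0.0915]
tcp_rot: [[-0.736, -0.677, 0.005], [-0.677, 0.736, 0.005], [-0.007, 0.001, -1.0]]
force: [-2.3, 1.4, 4.2]
opening: 0.179
```

Run:
```python
from h import *
stat()
im=bot.capture("wrist");cv2.imwrite("pics/w7.png",im)
```

```text
t 15.8 p [0.5725 0.3518 0.0915] yaw -137.41 F [-2.3  1.4  4.2] M [0.54 0.26 0.19] op 0.179 j [  22.   44.   82.    0.   54. -111.]
```

View pics/w7.png

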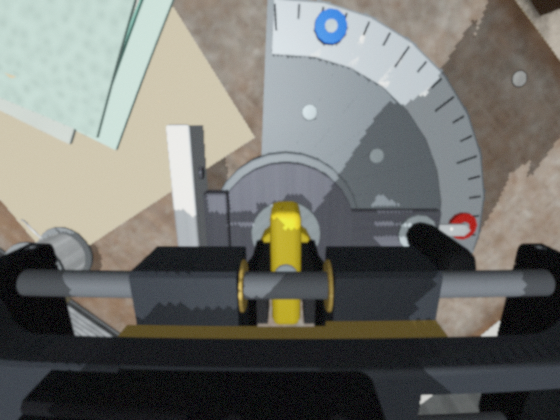

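Request:
{"name": "carry_out", "arguments": {"targets": [[0,0,0,0,0,0.05],[0,0,0,0,0,0.1],[0,0,0,0,0,0.15],[0,0,0,0,0,0.2],[0,0,0,0,0,0.25],[0,0,0,0,0,0.3],[0,0,0,0,0,0.35],[0,0,0,0,0,0.4],[0,0,0,0,0,0.45],[0,0,0,0,0,0.5],[0,0,0,0,0,0.54],[0,0,0,0,0,0.57],[0,0,0,0,0,0.585],[0,0,0,0,0,0.585],[0,0,0,0,0,0.585]]}}

```text
time_s: 17.73
position: [0.5726, 0.3516, 0.0915]
tcp_rot: [[-0.985, 0.174, 0.005], [0.174, 0.985, 0.005], [-0.004, 0.006, -1.0]]
force: [-1.1, 0.4, 2.5]
opening: 0.182
```

Run:
```python
from h import *
stat()
```

```text
t 17.73 p [0.5726 0.3516 0.0915] yaw 170.0 F [-1.1  0.4  2.5] M [-0.08  0.03  0.49] op 0.182 j [ 22.  44.  82.   0.  54. -58.]
```

Against the stop (moment up to 0.49). Release and rise, then check.

Request:
{"name": "carry_out", "arguments": {"targets": [[0,0,0,0,0,0],[0,0,0,0,0,0],[0,0,0,0,0,0],[0,0,-0.12,0,0,0],[0,0,-0.3,0,0,0],[0,0,-0.5,0,0,0],[0,0,-0.62,0,0,0],[0,0,-0.62,0,0,0],[0,0,-0.62,0,0,0]], "jaw": 0.3}}

```text
time_s: 18.85
position: [0.5711, 0.3506, 0.2141]
tcp_rot: [[-0.985, 0.174, 0.003], [0.174, 0.985, 0.004], [-0.002, 0.004, -1.0]]
force: [-0.7, -0.6, 0.4]
opening: 0.654
```

Run:
```python
from h import *
stat();s,T=pose();np.save("T8.npy",T)
im=bot.capture("wrist")
cv2.imwrite("pics/w8z.png",cv2.resize(im[20:250,150:430],None,fx=2.5,fy=2.5,interpolation=cv2.INTER_CUBIC))
im=bot.capture("scene");cv2.imwrite("pics/s8.png",cv2.resize(im[130:310,180:390],None,fx=3.5,fy=3.5))
```

```text
t 18.85 p [0.5711 0.3506 0.2141] yaw 169.99 F [-0.7 -0.6  0.4] M [ 0.12 -0.11 -0.01] op 0.654 j [ 22.  35.  77.   0.  68. -58.]
```

View pics/w8z.png

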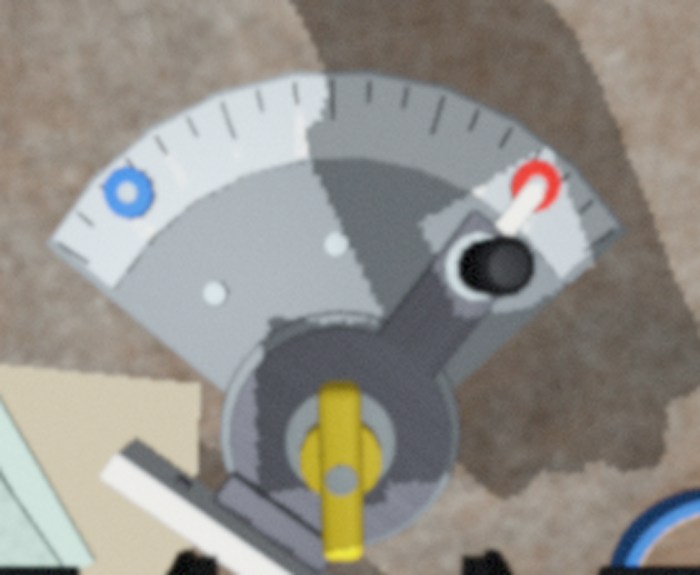

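View pics/s8.png

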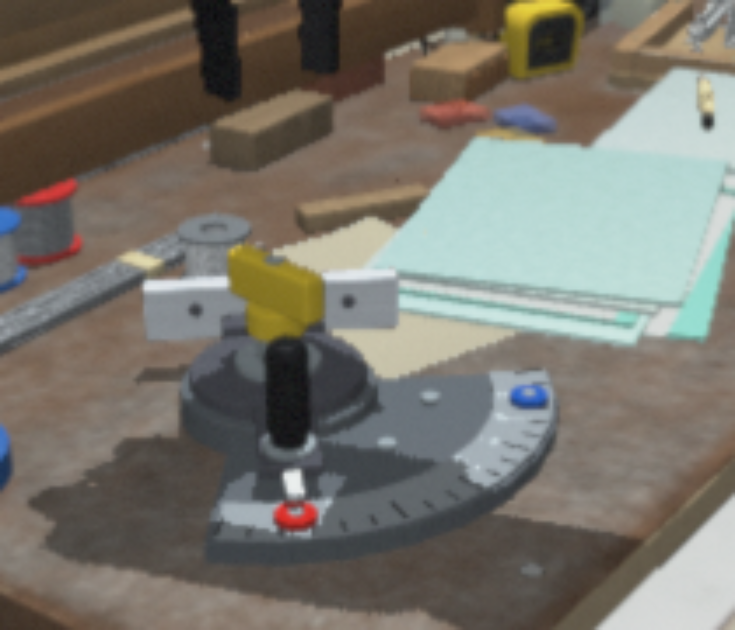

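Run:
```python
from h import *
T=np.load("T8.npy")
f=lambda a,b,z:atz("wrist",(150+a/2.5,20+b/2.5),z,T)
print(np.hypot(*(f(540,180,.026)-f(536,185,.019))[:2]))
a,b=f(340,385,.094),f(343,545,.094);print(np.degrees(np.arctan2(*(a-b)[:2][::-1])))
print(bot.hand_in())
```

```text
0.0013070036080457517
171.09887368609085
the job is handed in; nothing more can be done
None
```

The fence is clamped with its pointer over the red marker, and I handed the job in at about 19 s of the 67 s allowed.

- **What I did:** I turned the knob about 0.91 rad counter-clockwise. I then swung the head by its post about 30° to the red marker and turned the knob back clockwise until it met its stop, where the moment rose to about 0.5 N m. Last, I let go and raised the arm clear.
- **Last checks (wrist and scene cameras):**
  - The pointer tip is about 1–2 mm from the centre of the red marker.
  - The knob bar is back at about 171°, within 1° of where it started, so it reads as fully tight.
  - The gripper was open about 12 cm above the knob and touching nothing.
- **One thing differed from what I expected:** the knob did not turn with the head during the swing. I measured its angle again and corrected the grip before tightening.

No check failed. The hand-in itself reports no verdict.

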